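# Pack a cold-carry pot for a culture dish

## Task

Pack the cold-carry pot: on the white base set the blue cold pack, on that the green perforated spacer, on that the culture dish, all upright, centred and seated, letting go of each before the next. Then put the clear cover over the stack and press it down evenly until it has clicked past the catches and sits flat on the grey foot of the base all round. Leave the orange warm pack where it is and do not knock over or push away the glass beaker.

Things in the scene. Friction and masses are not known exactly. Their poses are not given: they have to be found in the camera images.
- base: Fixed base; origin at its underside's centre, z up. Grey foot 108 mm across, 6 high; white plinth 84 across, flat top 30 above the table (edge bevelled 3); on it a grey centring stud 24 across, 4 high (bevelled 2). Three sprung steel ball catches in the plinth's side, 17 above the table, reaching 47.5 from the axis; the cover's lip pushes them in
- cold_pack_c (a point): Centre of the loose blue cold pack (11 mm above its underside), z up. 54 mm across, body 22 high, grey stud 24 across and 4 high on top. Hollow in the underside, 36 across and 6 deep, drops over the base's stud (6 mm play). Seated, this point is 41 mm above the base's origin. 70 g. Grasp across the body
- warm_pack_c (a point): Centre of the loose orange warm pack (11 mm above its underside): same shape as the blue cold pack, but orange. Not wanted in the pot; leave it where it is
- spacer_c (a point): Centre of the loose green spacer (7 mm above its underside), z up. 54 mm across, 14 high, small dark holes in its flat top. Hollow in the underside, 36 across and 6 deep, drops over the cold pack's stud (6 mm play). Seated on the pack, this point is 59 mm above the base's origin. 70 g. Grasp across the body
- dish_c (a point): Centre of the loose lidded culture dish with pink medium (7.5 mm above its underside), z up. 60 mm across, 15 high. Stands flat and centred on the spacer, nothing locates it; this point is then 73.5 mm above the base's origin. 20 g. Grasp across the rim
- cover: Loose clear cover, an upside-down cup 104 mm across; origin at the centre of its lower edge, z up. Inner height 80, flat top at 84. White lip at the lower edge, 5 high, 90 inside diameter (3 mm play round the plinth), 98 inside above it. Stops on the catches with the edge 22 mm above the table; some 7 to 12 N on the knob push it past, to rest on the foot, edge 6 mm above the table
- cover_knob (a point): Point on the cover's axis in its black knob, 105 mm above the cover's lower edge, z up. Knob 27 mm across, from 88 to 118 mm above that edge, a 36 mm collar below it. With the cover home this point is 111 mm above the base's origin. Cover 150 g; grasp or press it by the knob
- beaker_c (a point): Centre of a loose clear beaker (30 mm above its underside), 45 mm across, 59 high, standing near the work; leave it standing where it is
There are look-alikes about, which are no part of the job. Of the things that look like the part that bears beaker_c, the smaller one is meant.

How it is judged:
By the outcome, as a careful person would: the job done as asked, in the order asked, and still so for the second after the job is handed in, with the robot touching nothing.
It also fails if it takes over 128 s, if anything falls off the work surface, if the arm or the gripper's body presses on something with over 40 N, if the wrist force passes 120 N, or if a joint passes its speed limit or range.

## Robot

A 6-joint arm with a two-finger parallel gripper is mounted at the origin on a cart in front of the work surface, level with it; the furniture and walls round the work are solid. World frame = base frame: x ahead of the robot, y to its left, z up, the work surface at z = 0. Lengths are in mm, angles in degrees, forces in N, time in s.
With the tool pointing down it reaches from about 350 to 850 mm from the base axis. Payload 8.1 kg.
Tool frame: the origin (TCP) lies on the centre line of the jaws, within the pads' length; the fingertips stand 19 mm ahead of it and the grasp point (between the pads) is the TCP; z points along the fingers, y is the line along which they close (so a half turn about z gives the same grasp; the last joint's range is limited). The gripper opens to 85 mm and grips with 20 to 120 N. Pads are 22 mm wide; open, the fingers measure 114 mm over their backs; the gripper's body (76 mm by 85 mm) begins 54 mm behind the grasp point. The pads swing forward as they close: fully open they stand 13 mm farther back than shut.
Start: joints at [64.836, 7.471, 85.268, -0, 87.261, -4.893], TCP at [207.858, 562.85, 250.292] pointing down, gripper open.
Joint ranges: [-169.43, 169.43], [-51.17, 129.36], [1.28, 143.12], [-76.62, 256.62], [0, 156.53], [-152.29, 152.29]. Speed limits (degrees/s): [136.94, 136.94, 159.86, 180, 180, 180].

## Interface

Orientations are given as [roll, pitch, yaw] about the fixed x, y, z axes, in that order (R = Rz(yaw) Ry(pitch) Rx(roll)).
In Python, from bench import r gives the robot as it stands. The module is installed in compiled form; this text tells all that it offers.
- The arm moves only by the tool servo_tool, never from a script. Its arguments are lists of equal length, an entry for each row: "fingers": the finger opening in m, from 0 to 0.0854; "linear": the shift along the tool's x, y, z in m, a list of three; "rotation": the turn, a rotation vector about the tool's x, y, z in degrees, a list of three. A call has 1 to 10 rows; each row is the pose to reach, as a shift and turn from the pose commanded when the call began, along the tool's axes at that moment; what a row does not reach only later rows make up. A row lasts 1/10 s, in which the tool goes at most 50 mm and 8.59 degrees, less where a joint would pass 70% of its speed; a pose out of reach is approached as far as the arm can. A call with a gripper value outside its range is refused whole. The fingers move at their own pace and stop on an object; "force" is the grip in N (left out, the last holds). Time passes only in rows, so rows that repeat a pose let the fingers close. It gives the time, the measured TCP pose, the force, the opening and the grip force at its end, in the units of the state.
- r.sense(): the state, without advancing time (a new reading comes with each control period).
- r.snapshot(name): name is "scene" or "side" or "wrist"; returns a dict with "frame" (384x512x3 uint8, red, green, blue), "fx", "fy", "cx", "cy" (pixels), "camera_from_world" (4x4, takes a point from world to camera coordinates). Camera axes: x right, y up, looking along -z (the intrinsics and any distortion apply to the point x, -y, -z); pixel columns grow to the right and rows downward; lengths in mm; the calibration is good to about 2 mm. A picture is of the moment at which its call begins. There is no depth.
- r.hand_in(): hands the job in; it is judged then, once.
The state is a dict: "time": time; "joint_pos": joint angles; "qd": joint speeds; "joint_efforts": joint torques, N m; "tool_pos": TCP position; "tcp_rot": TCP orientation; "ft_force": force on the tool from outside, world axes, zero at the start; "wrist_torque": the same for the moment, N m; "finger_gap": finger opening in mm; "grip_force": force on a finger pad.
Only numpy, scipy, OpenCV 4.12 (cv2) and the standard library are available. Lean on these libraries where they do the work, as an engineer would, in place of code of your own. Each camera call takes 0.05 s, during which the arm holds its last target. There are 200 camera calls.

## Working session

There is one attempt and no reset: what is moved stays moved. The work goes in short steps, Python scripts to look and compute and a tool call to move; the robot and the scene stay as the last step left them, time stands still between calls to the robot, and variables do not carry over. Pictures are saved under pics/ and viewed, at most 14 in all, crops included, and the job is handed in when it is done.

Besides the shell and the picture viewer there is one more tool, called after "Emit:" as a command line: name --argument value ..., lists and objects as JSON in quotes. servo_tool: Moves the arm, as the interface text tells. Its arguments: {"type":"object","properties":{"fingers":{"type":"array","items":{"type":"number"}},"linear":{"type":"array","items":{"type":"array","items":{"type":"number"}}},"rotation":{"type":"array","items":{"type":"array","items":{"type":"number"}}},"force":{"type":"number"}},"required":["fingers","linear","rotation"]}

```bash
mkdir -p pics
cat > h.py <<'E'
import numpy as np,cv2
from bench import r
import pickle
def snap(n,f):
    s=r.snapshot(n); cv2.imwrite(f'pics/{f}.png',cv2.cvtColor(s['frame'],cv2.COLOR_RGB2BGR)); pickle.dump(s,open(f'pics/{f}.pkl','wb')); return s
def load(f): return pickle.load(open(f'pics/{f}.pkl','rb'))
def ray(s,u,v):
    T=np.array(s['camera_from_world']);R=T[:3,:3];c=-R.T@T[:3,3]
    d=R.T@np.array([(u-s['cx'])/s['fx'],-(v-s['cy'])/s['fy'],-1]); return c,d/np.linalg.norm(d)
def atz(s,u,v,z):
    c,d=ray(s,u,v); return c+d*(z-c[2])/d[2]
def proj(s,P):
    T=np.array(s['camera_from_world']);p=T[:3,:3]@np.array(P,float)+T[:3,3]
    return np.array([s['cx']-s['fx']*p[0]/p[2], s['cy']+s['fy']*p[1]/p[2]])
def tri(obs):
    A=np.zeros((3,3));b=np.zeros(3)
    for s,u,v in obs:
        c,d=ray(s,u,v);M=np.eye(3)-np.outer(d,d);A+=M;b+=M@c
    return np.linalg.solve(A,b)
E
python3 - <<'E'
from h import *
for n in('scene','side','wrist'):
    s=snap(n,n+'0'); T=s['camera_from_world'];print(n,s['fx'],s['fy'],s['cx'],s['cy'],ray(s,256,192),[k for k in s])
st=r.sense();print({k:st[k] for k in('time','tool_pos','tcp_rot','ft_force','finger_gap')})
a=cv2.imread('pics/scene0.png');b=cv2.imread('pics/side0.png')
cv2.imwrite('pics/a.png',cv2.resize(a,(768,576)));cv2.imwrite('pics/b.png',cv2.resize(b,(768,576)))
cv2.imwrite('pics/c.png',cv2.resize(cv2.imread('pics/wrist0.png'),(768,576)))
E
```

```text
scene 361.80433044964855 361.80433044964855 253.94553459785135 193.14230838302825 (array([ 86.91785594, 304.8407674 , 760.89611604]), array([ 0.48230215, -0.48992999, -0.72619092])) ['frame', 'fx', 'fy', 'cx', 'cy', 'camera_from_world']
side 409.18228863393455 409.18228863393455 258.389709703478 187.36227169989692 (array([ -56.91528407, -982.76035623,  846.80740459]), array([ 0.44722722,  0.66887369, -0.59379777])) ['frame', 'fx', 'fy', 'cx', 'cy', 'camera_from_world']
wrist 264.44002467476207 264.44002467476207 252.57444119797086 197.28117080328474 (array([145.16618613, 586.75593879, 372.76222215]), array([ 0.23530779, -0.07579823, -0.96896072])) ['frame', 'fx', 'fy', 'cx', 'cy', 'camera_from_world']
{'time': 0.15, 'tool_pos': array([207.68517243, 562.4884092 , 249.45873454]), 'tcp_rot': array([-1.79916897e+02, -6.40299381e-03,  1.59729717e+02]), 'ft_force': array([-0.87904241,  0.75663733, -0.15762875]), 'finger_gap': 85.45659947828878}
```

View pics/a.png

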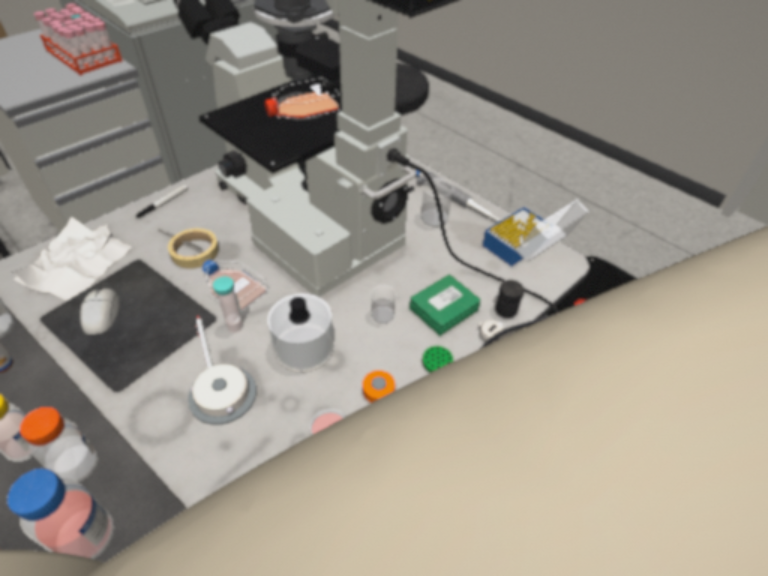

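View pics/b.png

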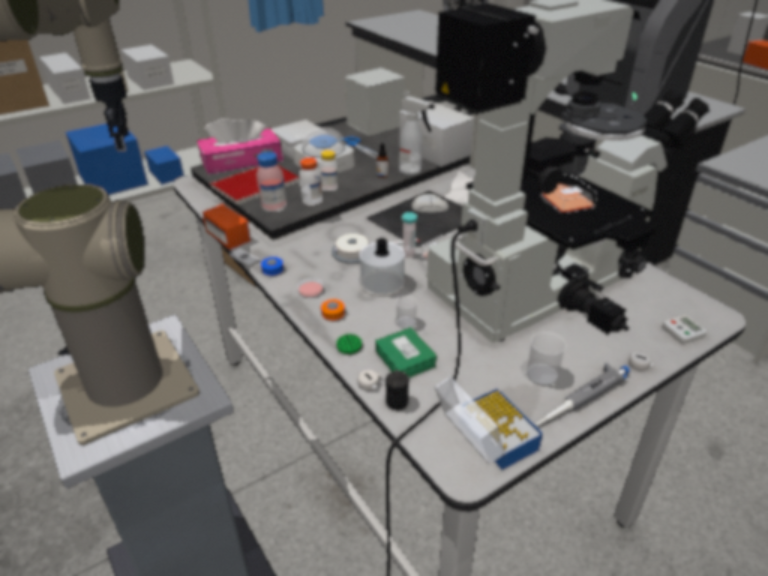

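View pics/c.png

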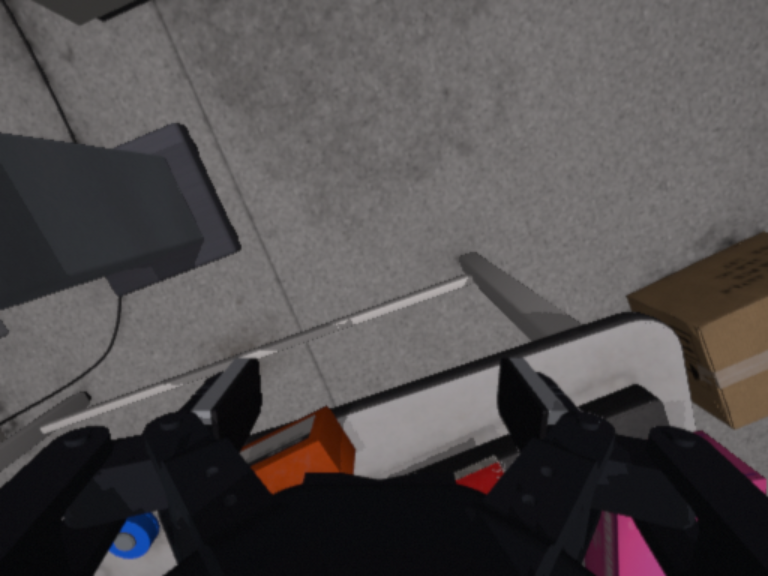

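Scene (768x576 scale): base at (220,388), cover knob (299,310), small beaker (383,303), warm pack (378,385), spacer (437,360), dish (328,425). Side: blue pack (272,265), base (351,245), dish (310,288), warm (333,308), spacer (349,342), cover knob (382,246), beaker (405,316).

Run:
```python
from h import *
a=load('scene0');b=load('side0');w=load('wrist0')
k=1.5
def p(n,sc,si,z):
    o=[]
    if sc:o.append((a,sc[0]/k,sc[1]/k))
    if si:o.append((b,si[0]/k,si[1]/k))
    print(n,[atz(*x,z).round(0)[:2] for x in o], tri(o).round(0) if len(o)>1 else '')
p('base stud',(219,385),(351,243),34)
p('knob',(298,300),(382,241),124-8)
p('beaker',(383,291),(405,306),59)
p('warm',(378,383),(333,306),26)
p('spacer',(437,357),(349,341),14)
p('dish',(328,418),(310,287),15)
p('blue',None,(272,263),26)
print(atz(w,125/k,541/k,26))
p('vial',(222,285),(409,217),70)
T=np.array(w['camera_from_world']);print(T.round(3))
a=cv2.imread('pics/side0.png')[130:260,150:310];cv2.imwrite('pics/d.png',cv2.resize(a,(800,600),interpolation=cv2.INTER_CUBIC))
```

```text
base stud [array([596., 150.]), array([593., 135.])] [601. 148.  25.]
knob [array([590., -11.]), array([589., -10.])] [589. -11. 117.]
beaker [array([ 549., -162.]), array([ 537., -172.])] [ 547. -164.   53.]
warm [array([431., -38.]), array([434., -50.])] [436. -42.  19.]
spacer [array([ 406., -153.]), array([ 409., -155.])] [ 408. -154.   13.]
dish [array([443.,  57.]), array([432.,  54.])] [438.  57.  14.]
blue [array([398., 177.])] 
[400.01559633 195.13050779  26.        ]
vial [array([744.,  41.]), array([750., 107.])] [711.  55. 106.]
[[ 3.46000e-01  9.38000e-01 -3.00000e-03 -5.99728e+02]
 [-9.05000e-01  3.33000e-01 -2.66000e-01  3.51410e+01]
 [-2.49000e-01  9.50000e-02  9.64000e-01 -3.78681e+02]
 [ 0.00000e+00  0.00000e+00  0.00000e+00  1.00000e+00]]
```

View pics/d.png

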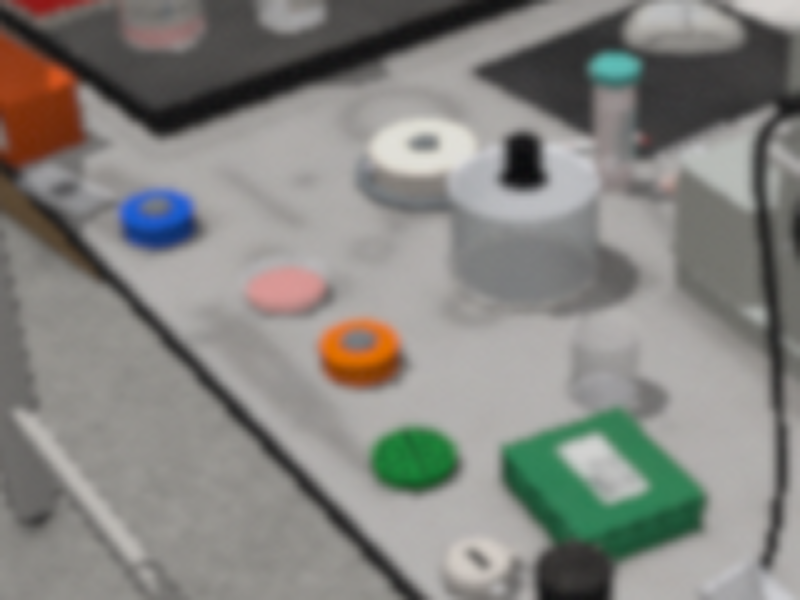

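Side crop: blue pack, white base, dish, orange pack, spacer, cover and beaker are all upright and clear. I'll move to a wrist view over the work.

Emit:
servo_tool --fingers '[0.085,0.085,0.085,0.085,0.085,0.085,0.085,0.085,0.085,0.085]' --linear '[[-0.387,-0.349,-0.05],[-0.387,-0.349,-0.05],[-0.387,-0.349,-0.05],[-0.387,-0.349,-0.05],[-0.387,-0.349,-0.05],[-0.387,-0.349,-0.05],[-0.387,-0.349,-0.05],[-0.387,-0.349,-0.05],[-0.387,-0.349,-0.05],[-0.387,-0.349,-0.05]]' --rotation '[[0,0,69.7],[0,0,69.7],[0,0,69.7],[0,0,69.7],[0,0,69.7],[0,0,69.7],[0,0,69.7],[0,0,69.7],[0,0,69.7],[0,0,69.7]]'

```text
time: 1.15
tool_pos: [439.5, 120.2, 298.2]
tcp_rot: [180.0, -0.0, 90.0]
ft_force: [0.5, 0.4, -0.1]
finger_gap: 85.1
grip_force: 0.0
```

Run:
```python
from h import *
s=snap('wrist','w1');cv2.imwrite('pics/w1b.png',cv2.resize(cv2.imread('pics/w1.png'),(768,576)))
st=r.sense();print(st['time'],st['tool_pos'],st['tcp_rot'],st['ft_force'],st['joint_pos'])
```

```text
1.2 [442.52892987 113.70469286 298.88319229] [179.84364357   0.23333957  89.71994288] [-0.13617755 -4.62845677  0.22423212] [  8.16927399 -16.14676445 102.67355629  -0.25421557  93.35280025
   8.43387849]
```

View pics/w1b.png

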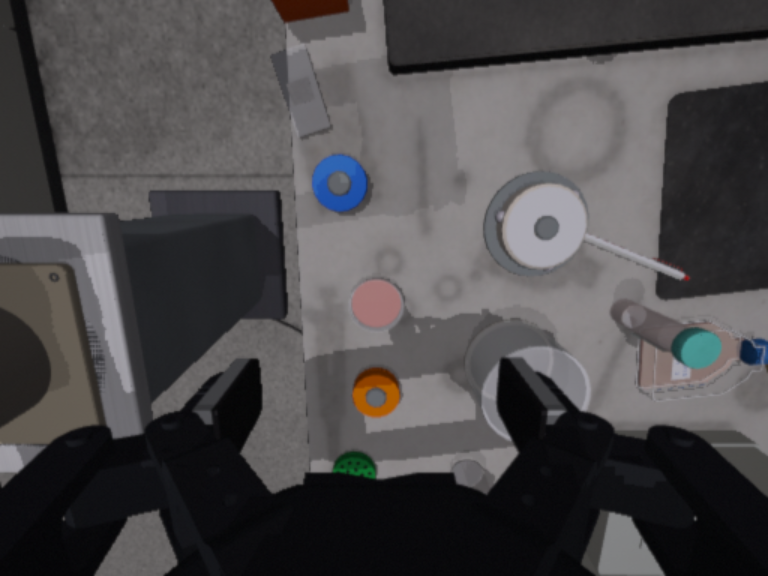

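Wrist view: blue pack (340,183), base stud (547,228), dish (376,303), warm pack (376,396), spacer (354,468), cover rim; a pen lies by the base's far side (585,235)–(688,278). Next: a view above the blue pack for a second baseline.

```bash
cat >> h.py <<'E'
def go(x,y,z,yaw=90.0):
    "tool-axis shift (m) and turn (deg) from current pose to world target"
    from scipy.spatial.transform import Rotation as Ro
    st=r.sense();R=Ro.from_euler('xyz',st['tcp_rot'],degrees=True)
    T=Ro.from_euler('xyz',[180,0,yaw],degrees=True)
    print('at',st['tool_pos'].round(1),'lin',(R.inv().apply(np.array([x,y,z])-st['tool_pos'])/1000).round(4),'rot',(R.inv()*T).as_rotvec(degrees=True).round(2))
def blob(s,lo,hi,box):
    "largest HSV blob in box (u0,v0,u1,v1): ellipse centre"
    h=cv2.cvtColor(s['frame'],cv2.COLOR_RGB2HSV);m=cv2.inRange(h,np.array(lo),np.array(hi))
    u0,v0,u1,v1=box;q=np.zeros_like(m);q[v0:v1,u0:u1]=m[v0:v1,u0:u1]
    c=max(cv2.findContours(q,cv2.RETR_EXTERNAL,cv2.CHAIN_APPROX_NONE)[0],key=cv2.contourArea)
    return cv2.fitEllipse(cv2.convexHull(c))
E
python3 - <<'E'
from h import *
w=load('w1');k=1.5
for n,u,v,z in [('blue',340,183,26),('base',547,228,34),('dish',377,303,15),('warm',376,397,26),('coverTop',536,392,84)]:
    print(n,atz(w,u/k,v/k,z).round(1))
print('spacer',atz(w,354/k,470/k,14))
print('blob blue',blob(w,(100,120,60),(125,255,255),(190,90,260,150)))
go(440,105,298.7)
E
```

```text
blue [402.9 191.1  26. ]
base [603.  149.1  34. ]
dish [438.2  67.8  15. ]
warm [437.  -38.1  26. ]
coverTop [5.89e+02 3.00e-01 8.40e+01]
spacer [ 409.98672519 -143.90863922   14.        ]
blob blue ((226.04600524902344, 121.61221313476562), (36.32133102416992, 38.11893844604492), 151.5358428955078)
at [442.5 113.7 298.9] lin [-0.0087 -0.0025  0.0002] rot [ 0.16  0.23 -0.28]
```

Emit:
servo_tool --fingers '[0.085,0.085,0.085,0.085,0.085,0.085]' --linear '[[0.075,-0.04,0.13],[0.075,-0.04,0.13],[0.075,-0.04,0.13],[0.075,-0.04,0.13],[0.075,-0.04,0.13],[0.075,-0.04,0.13]]' --rotation '[[0,0,0],[0,0,0],[0,0,0],[0,0,0],[0,0,0],[0,0,0]]'

```text
time: 1.8
tool_pos: [400.1, 197.2, 169.6]
tcp_rot: [179.9, -0.0, 90.0]
ft_force: [-0.1, -0.2, 0.9]
finger_gap: 85.2
grip_force: 0.0
```

Run:
```python
from h import *
s=snap('wrist','w2');cv2.imwrite('pics/w2b.png',cv2.resize(cv2.imread('pics/w2.png'),(768,576)))
b=load('side0')
e=blob(s,(100,120,60),(125,255,255),(100,60,400,380));print('blue',e[0],e[1],atz(s,*e[0],26),tri([(s,*e[0]),(b,272/1.5,263.5/1.5)]))
go(403,187,8)
```

```text
blue (252.7615203857422, 194.2408905029297) (49.67512512207031, 50.68355941772461) [401.23538001 194.65938881  26.        ] [402.1223759  191.4005368   14.80370194]
at [400.6 197.1 170.1] lin [-0.0102  0.0018  0.1621] rot [ 0.19 -0.05  0.01]
```

View pics/w2b.png

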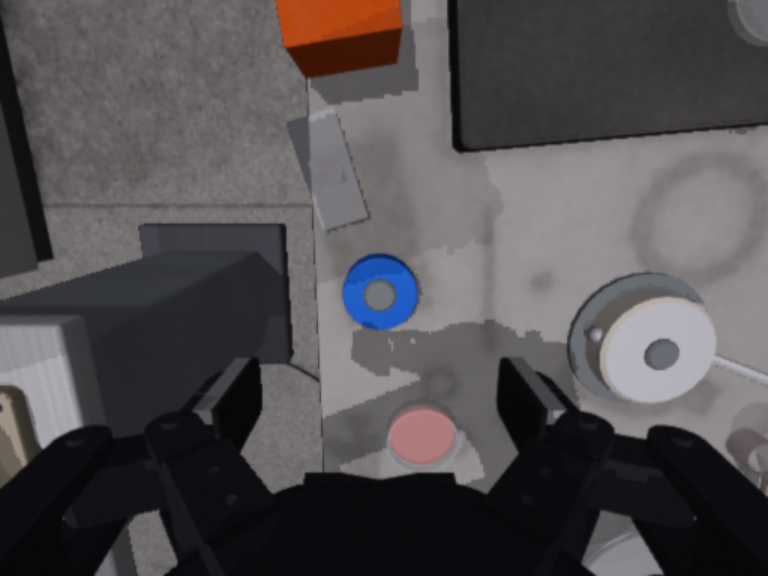

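Blue stud at (380,295), base stud (661,354), dish (422,436), catch ball (597,334). The pen tip reaches the foot's far edge. I'll go lower over the blue pack.

Emit:
servo_tool --fingers '[0.085,0.085,0.085,0.085]' --linear '[[-0.004,0.001,0.1],[-0.004,0.001,0.1],[-0.004,0.001,0.1],[-0.004,0.001,0.1]]' --rotation '[[0,0,0],[0,0,0],[0,0,0],[0,0,0]]'

```text
time: 2.25
tool_pos: [400.8, 192.8, 69.4]
tcp_rot: [-180.0, 0.0, 90.0]
ft_force: [0.9, 0.1, -0.3]
finger_gap: 85.1
grip_force: 0.0
```

Run:
```python
from h import *
s=snap('wrist','w3');w2=load('w2')
def stud(s,e):
    # grey stud inside blue: pixels not blue within inner ellipse
    h=cv2.cvtColor(s['frame'],cv2.COLOR_RGB2HSV);m=cv2.inRange(h,np.array((100,120,60)),np.array((125,255,255)))
    c,hi=cv2.findContours(m,cv2.RETR_CCOMP,cv2.CHAIN_APPROX_NONE)
    i=[k for k in range(len(c)) if hi[0][k][3]>=0 and len(c[k])>15]; k=max(i,key=lambda k:cv2.contourArea(c[k])); return cv2.fitEllipse(c[k])
a=stud(w2,0);b=stud(s,0);print(a,b)
print(atz(w2,*a[0],26),atz(s,*b[0],26),tri([(w2,*a[0]),(s,*b[0])]))
e=blob(s,(100,120,60),(125,255,255),(100,60,400,380));print('outer',e)
go(403,192,11)
```

```text
((252.7494354248047, 196.40853881835938), (22.173383712768555, 22.799419403076172), 97.87591552734375) ((252.51205444335938, 228.3910369873047), (33.256717681884766, 34.65183639526367), 92.17341613769531)
[401.22569677 192.3122291   26.        ] [401.27099597 192.83804097  26.        ] [401.25382042 191.24640867  22.09994187]
outer ((252.5679473876953, 223.52064514160156), (76.06392669677734, 77.40625762939453), 9.912732124328613)
at [402.1 193.4  70.9] lin [-0.0015  0.0007  0.0599] rot [ 0.18 -0.06 -0.02]
```

Emit:
servo_tool --fingers '[0.085,0.085,0.085,0.04,0.04,0.04,0.04,0.04,0.04]' --linear '[[0,0,0.035],[0,0,0.047],[0,0,0.047],[0,0,0.047],[0,0,0.047],[0,0,0.047],[0,0,0.047],[0,0,0.047],[0,0,0.047]]' --rotation '[[0,0,0],[0,0,0],[0,0,0],[0,0,0],[0,0,0],[0,0,0],[0,0,0],[0,0,0],[0,0,0]]' --force 30

```text
time: 3.2
tool_pos: [401.5, 193.6, 23.0]
tcp_rot: [179.8, -0.1, 90.0]
ft_force: [-1.7, -1.2, 5.9]
finger_gap: 52.9
grip_force: 30.3
```

Emit:
servo_tool --fingers '[0.04,0.04,0.04,0.04,0.04,0.04,0.04]' --linear '[[0,0,-0.05],[0,0,-0.1],[-0.04,0.05,-0.1],[-0.04,0.1,-0.1],[-0.04,0.13,-0.1],[-0.04,0.13,-0.1],[-0.04,0.13,-0.1]]' --rotation '[[0,0,0],[0,0,0],[0,0,0],[0,0,0],[0,0,0],[0,0,0],[0,0,0]]'

```text
time: 3.9
tool_pos: [530.4, 152.9, 121.0]
tcp_rot: [-179.9, 0.0, 90.0]
ft_force: [-1.6, 0.1, -0.4]
finger_gap: 52.5
grip_force: 32.5
```

Run:
```python
from h import *
s=snap('wrist','w4');cv2.imwrite('pics/w4b.png',cv2.resize(cv2.imread('pics/w4.png'),(768,576)))
go(603,149,80)
```

```text
at [529.7 153.2 121.1] lin [-0.0042  0.0734  0.041 ] rot [-0.05  0.    0.02]
```

View pics/w4b.png

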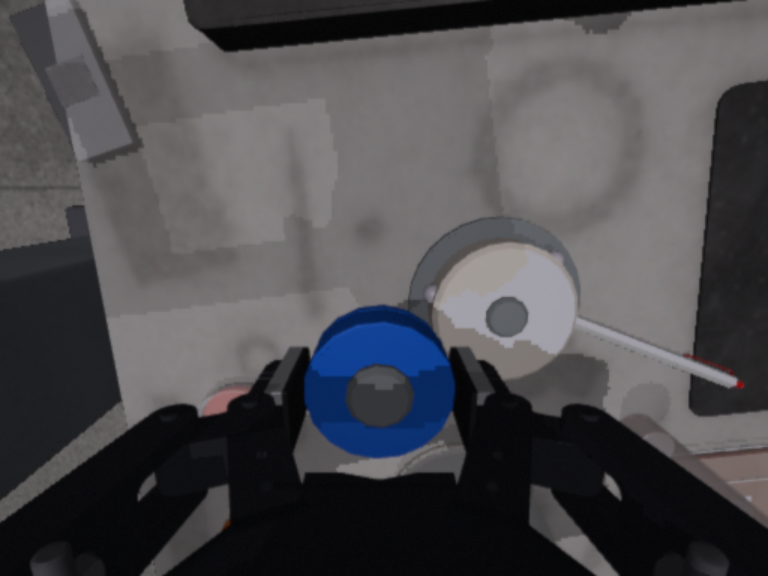

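Held pack's stud at (379,396), upright between pads; base stud at (507,317); pen is beyond the plinth at (580,320).

Run:
```python
from h import *
s=load('w4');w2=load('w2')
k=1.5
p=atz(s,507/k,317.5/k,34);q=atz(w2,661.5/k,354/k,34);print('base',p,q,tri([(s,507/k,317.5/k),(w2,661.5/k,354/k)]))
# held stud: TCP z121 ; pack centre 12 below -> stud top 121-23+11+15-... 
zs=121+(26-23); print('held stud',atz(s,379.5/k,396/k,zs),r.sense()['tool_pos'])
# foot ellipse check: project circle r54 z6 and plinth r42-3 z30
for c in (p,):
    print(proj(s,[c[0]-54,c[1],6])*k,proj(s,[c[0],c[1]+54,6])*k, proj(s,[c[0]-39,c[1],30])*k)
```

```text
base [602.50035699 150.22505661  34.        ] [601.04255137 151.02973201  34.        ] [603.69837155 149.28760095  30.56082493]
held stud [531.21084873 152.50296319 124.        ] [529.65904157 153.18535469 121.10887458]
[406.95980791 303.20798388] [500.16275248 215.52189474] [436.1916288  315.23769785]
```

Emit:
servo_tool --fingers '[0.04,0.04,0.04,0.04,0.04,0.04,0.04]' --linear '[[-0.002,0.04,0],[-0.002,0.0715,0],[-0.002,0.0715,0.03],[-0.002,0.0715,0.055],[-0.002,0.0715,0.063],[-0.002,0.0715,0.066],[-0.002,0.0715,0.066]]' --rotation '[[0,0,0],[0,0,0],[0,0,0],[0,0,0],[0,0,0],[0,0,0],[0,0,0]]'

```text
time: 4.65
tool_pos: [601.5, 151.6, 56.2]
tcp_rot: [179.9, -0.0, 90.1]
ft_force: [-0.2, -0.5, -0.9]
finger_gap: 52.2
grip_force: 32.6
```

Lower to contact, then release and rise.

Emit:
servo_tool --fingers '[0.04,0.04,0.04]' --linear '[[0,0,0.0015],[0,0,0.003],[0,0,0.003]]' --rotation '[[0,0,0],[0,0,0],[0,0,0]]'

```text
time: 4.95
tool_pos: [602.3, 151.3, 53.1]
tcp_rot: [179.9, -0.0, 90.0]
ft_force: [0.1, -0.1, 1.8]
finger_gap: 52.9
grip_force: 32.8
```

Emit:
servo_tool --fingers '[0.085,0.085,0.085,0.085,0.085,0.085,0.085,0.085,0.085]' --linear '[[0,0,0],[0,0,0],[0,0,0],[0,0,0],[0,0,-0.03],[0,0,-0.07],[0,0,-0.11],[0,0,-0.11],[0,0,-0.11]]' --rotation '[[0,0,0],[0,0,0],[0,0,0],[0,0,0],[0,0,0],[0,0,0],[0,0,0],[0,0,0],[0,0,0]]'

```text
time: 5.85
tool_pos: [602.7, 151.4, 163.8]
tcp_rot: [179.8, -0.0, 90.0]
ft_force: [0.1, 0.4, -0.1]
finger_gap: 85.1
grip_force: 0.0
```

Run:
```python
from h import *
s=snap('wrist','w5');cv2.imwrite('pics/w5b.png',cv2.resize(cv2.imread('pics/w5.png')[40:300,80:420],(780,600),interpolation=cv2.INTER_CUBIC))
e=blob(s,(100,120,40),(125,255,255),(100,60,400,300));print(e)
print(r.sense()['tool_pos'])
```

```text
((251.71592712402344, 200.24960327148438), (56.46070098876953, 57.07316589355469), 179.23660278320312)
[601.48181032 151.17543343 161.85665586]
```

View pics/w5b.png

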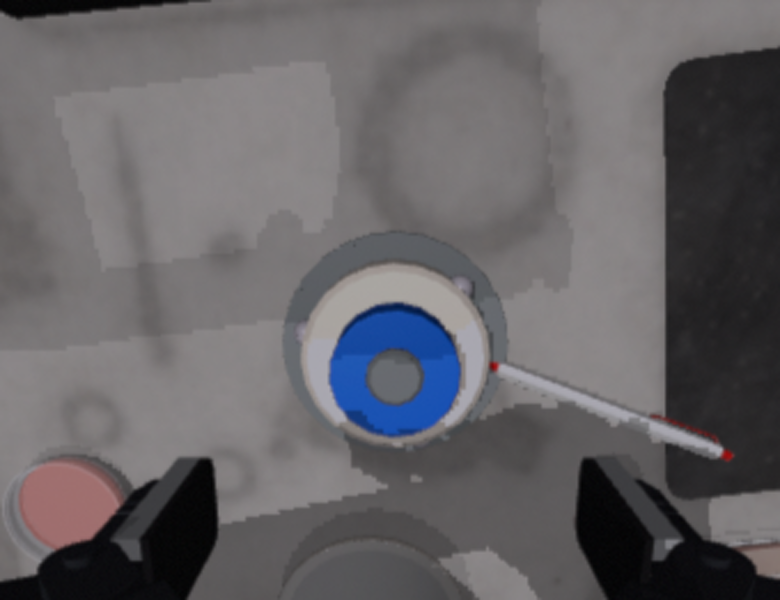

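The pack sits centred at (395,372); but a thin rod's red end lies at (493,366), apparently on the grey foot, which would hold the cover up. Let me measure that.

Run:
```python
from h import *
s=load('w5');f=lambda u,v:(80+u*340/780,40+v*260/600)
print('stud',atz(s,*f(395,376),56))
for n,p in(('near',(493,366)),('far',(728,455))):
    print(n,[atz(s,*f(*p),z).round(1)[:2] for z in(4,10,20,30)])
w4=load('w4');print('far w4',[atz(w4,740/1.5,384/1.5,z).round(1) for z in(4,10)],tri([(w4,740/1.5,384/1.5),(s,*f(728,455))]))
# project foot circle to w5 crop
for t in(0,-15,-30): print(t,[( (proj(s,[602.3+54*np.cos(np.radians(t)),150.3+54*np.sin(np.radians(t)),6])-[80,40])*[780/340,600/260]).round(0)])
sc=cv2.imread('pics/scene0.png')[190:290,110:240];cv2.imwrite('pics/s0c.png',cv2.resize(sc,(780,600),interpolation=cv2.INTER_CUBIC))
```

```text
stud [603.25552083 150.12946704  56.        ]
near [array([650.9, 139.6]), array([649.9, 141.3]), array([648.2, 144.1]), array([646.5, 146.9])]
far [array([772.1,  93. ]), array([768.5,  95.7]), array([762.5, 100.1]), array([756.5, 104.6])]
far w4 [array([772.7,  93.2,   4. ]), array([766.6,  96.4,  10. ])] [771.14991206  93.86226951   5.54030977]
0 [array([506., 345.])]
-15 [array([501., 374.])]
-30 [array([488., 399.])]
```

View pics/s0c.png

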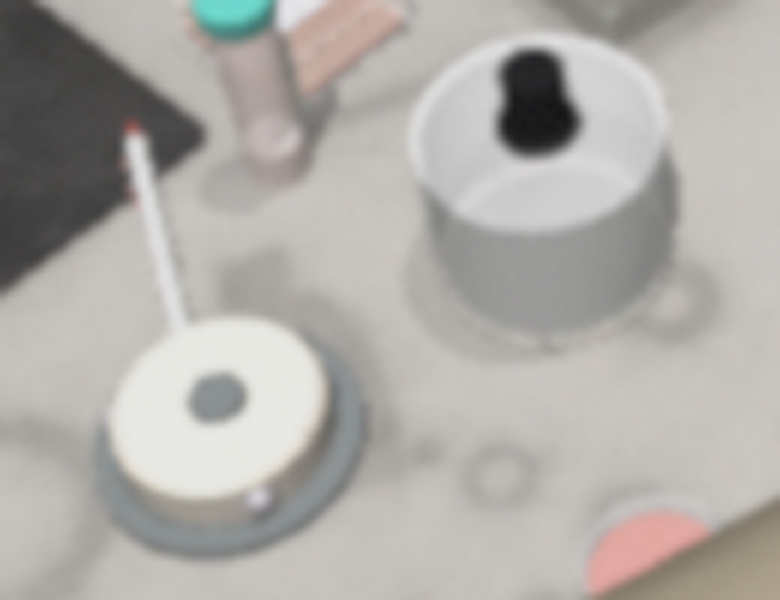

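Scene crop confirms: rod runs from behind the plinth (180,325) to (133,128). Its near end is at radius ~49 mm on the foot, so it must be shifted. I'll grip it mid-length (about 715,115) and move it aside.

Run:
```python
from h import *
a=load('scene0');w4=load('w4')
print('vial foot',atz(a,110+275/6,190+170/6,0), atz(w4,655/1.5,440/1.5,0))
print('mouse',atz(a,98/1.5,312/1.5,15))
go(715,115,80,159)
```

```text
vial foot [705.91611184  57.06555133   0.        ] [727.05098679  47.11132758   0.        ]
mouse [889.32830545 218.89088151  15.        ]
at [601.5 151.2 161.9] lin [-0.0362  0.1135  0.0819] rot [  0.     0.   -68.97]
```

Emit:
servo_tool --fingers '[0.04,0.04,0.04,0.04,0.04,0.04,0.04,0.04,0.04,0.04]' --linear '[[-0.022,0.078,0],[-0.022,0.078,0.02],[-0.022,0.078,0.04],[-0.022,0.078,0.06],[-0.022,0.078,0.073],[-0.022,0.078,0.073],[-0.022,0.078,0.073],[-0.022,0.078,0.073],[-0.022,0.078,0.073],[-0.022,0.078,0.073]]' --rotation '[[0,0,-69],[0,0,-69],[0,0,-69],[0,0,-69],[0,0,-69],[0,0,-69],[0,0,-69],[0,0,-69],[0,0,-69],[0,0,-69]]'

```text
time: 6.9
tool_pos: [678.5, 129.1, 87.2]
tcp_rot: [-179.9, -0.1, 158.8]
ft_force: [0.4, -0.5, -0.0]
finger_gap: 40.2
grip_force: 0.0
```

Run:
```python
from h import *
s=snap('wrist','w6');cv2.imwrite('pics/w6b.png',cv2.resize(cv2.imread('pics/w6.png'),(768,576)))
go(680,129,22,159)
```

```text
at [678.8 129.1  87.7] lin [-0.0013  0.0004  0.0657] rot [-0.06 -0.1  -0.21]
```

View pics/w6b.png

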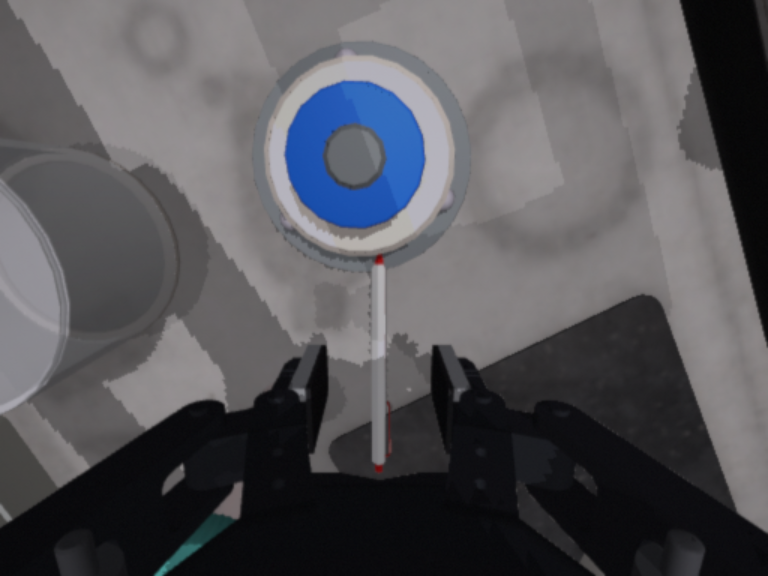

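Rod is centred between the open fingers (378,258)–(378,468), near end on the foot. Grip it.

Emit:
servo_tool --fingers '[0.04,0.04,0.04,0.0,0.0,0.0,0.0,0.0,0.0]' --linear '[[0,0,0.04],[0,0,0.065],[0,0,0.065],[0,0,0.065],[0,0,0.065],[0,0,0.065],[0,0,0.065],[0,0,0.065],[0,0,0.065]]' --rotation '[[0,0,0],[0,0,0],[0,0,0],[0,0,0],[0,0,0],[0,0,0],[0,0,0],[0,0,0],[0,0,0]]' --force 20

```text
time: 7.85
tool_pos: [680.2, 128.7, 25.7]
tcp_rot: [-180.0, 0.1, 159.0]
ft_force: [-4.1, -3.6, 7.0]
finger_gap: 5.7
grip_force: 18.6
```

Emit:
servo_tool --fingers '[0.0,0.0,0.0,0.0,0.0,0.0,0.0,0.02,0.02,0.02]' --linear '[[0,0,-0.025],[0,0.0,-0.025],[0,0.035,-0.025],[0,0.07,-0.025],[0,0.075,-0.01],[0,0.075,0.002],[0,0.075,0.003],[0,0.075,0.003],[0,0.075,0.003],[0,0.075,0.003]]' --rotation '[[0,0,0],[0,0,0],[0,0,0],[0,0,0],[0,0,0],[0,0,0],[0,0,0],[0,0,0],[0,0,0],[0,0,0]]'

```text
time: 8.85
tool_pos: [706.1, 198.4, 20.7]
tcp_rot: [-180.0, -0.0, 159.0]
ft_force: [0.0, 0.4, -1.0]
finger_gap: 19.7
grip_force: 0.0
```

Run:
```python
from h import *
print(r.sense()['ft_force'],r.sense()['finger_gap'])
go(520,20,250,90)
```

```text
[ 0.04029334  0.4218191  -0.97091017] 19.741763880940844
at [706.1 198.4  20.7] lin [ 0.1099 -0.2334 -0.2291] rot [-5.000e-02 -1.000e-02  6.898e+01]
```

Emit:
servo_tool --fingers '[0.02,0.04,0.085,0.085,0.085,0.085,0.085,0.085,0.085,0.085]' --linear '[[0,0,-0.05],[0,0,-0.1],[0,0,-0.15],[0.015,-0.042,-0.17],[0.032,-0.088,-0.18],[0.048,-0.134,-0.18],[0.065,-0.18,-0.18],[0.08,-0.226,-0.18],[0.096,-0.27,-0.18],[0.112,-0.312,-0.18]]' --rotation '[[0,0,0],[0,0,8],[0,0,16],[0,0,24],[0,0,32],[0,0,40],[0,0,48],[0,0,56],[0,0,64],[0,0,69]]'

```text
time: 9.85
tool_pos: [488.5, -53.5, 201.1]
tcp_rot: [180.0, 0.0, 89.7]
ft_force: [0.5, -1.3, 0.6]
finger_gap: 85.0
grip_force: 0.0
```

Run:
```python
from h import *
go(408,-148,120,90)
```

```text
at [488.5 -53.5 201.1] lin [-0.0949 -0.08    0.0811] rot [ 0.03  0.02 -0.31]
```

Emit:
servo_tool --fingers '[0.085,0.085,0.085,0.085,0.085,0.085]' --linear '[[-0.035,-0.03,0],[-0.07,-0.06,0.01],[-0.095,-0.08,0.04],[-0.095,-0.08,0.08],[-0.095,-0.08,0.08],[-0.095,-0.08,0.08]]' --rotation '[[0,0,0],[0,0,0],[0,0,0],[0,0,0],[0,0,0],[0,0,0]]'

```text
time: 10.45
tool_pos: [409.7, -146.7, 121.3]
tcp_rot: [-179.9, -0.0, 90.0]
ft_force: [1.3, -0.6, 0.7]
finger_gap: 85.1
grip_force: 0.0
```

Run:
```python
from h import *
s=snap('wrist','w7');cv2.imwrite('pics/w7b.png',cv2.resize(cv2.imread('pics/w7.png'),(768,576)))
try:
    e=blob(s,(45,80,30),(80,255,255),(150,100,350,330));print(e,atz(s,*e[0],12))
except Exception as x: print(x)
print(r.sense()['tool_pos'])
```

```text
((305.1056213378906, 281.2024230957031), (61.22487258911133, 94.28761291503906), 12.532417297363281) [ 462.74200691 -230.07333504   12.        ]
[ 410.97480499 -147.04392545  122.57582496]
```

View pics/w7b.png

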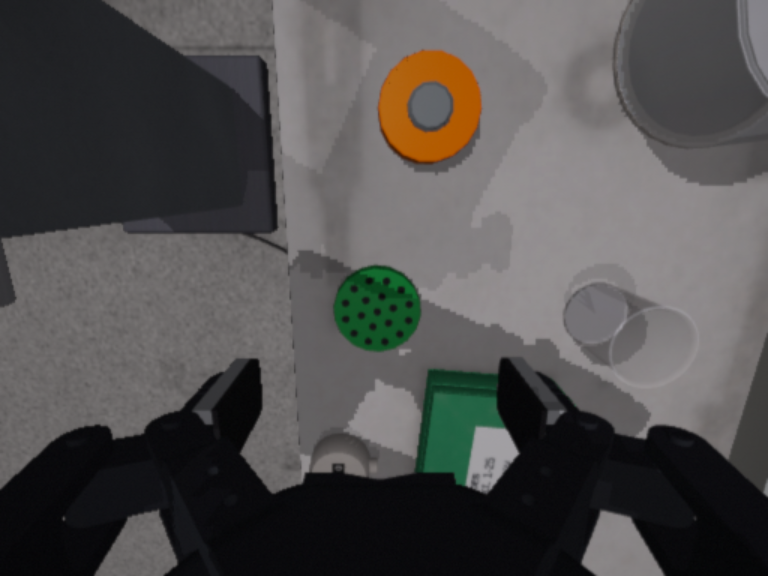

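Spacer top at (377,309), warm pack (430,106), beaker foot (596,312), green box corner at (430,385).

Run:
```python
from h import *
s=load('w7');k=1.5
a0=load('scene0')
e=blob(s,(45,80,30),(80,255,255),(200,170,290,240));print(e)
print(atz(s,377/k,308/k,14),tri([(s,377/k,308/k),(a0,437/k,357/k)]),'box corner',[atz(s,430/k,385/k,z) for z in(0,30,45)])
print('beaker',atz(s,596/k,312/k,0),atz(s,654/k,347/k,59))
print(proj(s,[r.sense()['tool_pos'][0],r.sense()['tool_pos'][1],14])*k)
```

```text
((250.98793029785156, 205.37277221679688), (56.8731803894043, 57.65239334106445), 96.8036880493164)
[ 409.03141442 -150.08191897   14.        ] [ 407.96289827 -152.47719374   11.57757326] box corner [array([ 445.05476527, -209.34827018,    0.        ]), array([ 440.81309979, -193.33753819,   30.        ]), array([ 438.69226706, -185.3321722 ,   45.        ])]
beaker [ 550.59970446 -157.01410535    0.        ] [ 548.67160746 -156.59651277   59.        ]
[380.19933963 303.21487627]
```

Emit:
servo_tool --fingers '[0.085,0.085,0.085,0.085,0.04,0.04,0.04,0.04,0.04,0.04]' --linear '[[-0.003,-0.0015,0.045],[-0.003,-0.0015,0.085],[-0.003,-0.0015,0.0995],[-0.003,-0.0015,0.0995],[-0.003,-0.0015,0.0995],[-0.003,-0.0015,0.0995],[-0.003,-0.0015,0.0995],[-0.003,-0.0015,0.0995],[-0.003,-0.0015,0.0995],[-0.003,-0.0015,0.0995]]' --rotation '[[0,0,0],[0,0,0],[0,0,0],[0,0,0],[0,0,0],[0,0,0],[0,0,0],[0,0,0],[0,0,0],[0,0,0]]' --force 30

```text
time: 11.5
tool_pos: [410.9, -150.8, 24.3]
tcp_rot: [179.8, 0.1, 90.0]
ft_force: [-2.8, 1.3, 9.9]
finger_gap: 51.7
grip_force: 29.5
```

Emit:
servo_tool --fingers '[0.04,0.04,0.04,0.04,0.04,0.04,0.04,0.04,0.04,0.04]' --linear '[[0,0,-0.03],[0,0,-0.075],[0,0,-0.12],[0.03,0.02,-0.148],[0.07,0.045,-0.148],[0.11,0.07,-0.148],[0.15,0.095,-0.148],[0.19,0.12,-0.148],[0.23,0.145,-0.148],[0.26,0.165,-0.148]]' --rotation '[[0,0,0],[0,0,0],[0,0,0],[0,0,0],[0,0,0],[0,0,0],[0,0,0],[0,0,0],[0,0,0],[0,0,0]]'

```text
time: 12.5
tool_pos: [575.2, 112.9, 171.4]
tcp_rot: [179.8, -0.0, 90.1]
ft_force: [0.3, -0.8, 0.3]
finger_gap: 52.0
grip_force: 32.0
```

Emit:
servo_tool --fingers '[0.04,0.04,0.04,0.04,0.04]' --linear '[[0.03,0.02,0],[0.041,0.027,0.02],[0.041,0.027,0.05],[0.041,0.027,0.05],[0.041,0.027,0.05]]' --rotation '[[0,0,0],[0,0,0],[0,0,0],[0,0,0],[0,0,0]]'

```text
time: 13.0
tool_pos: [600.3, 151.0, 120.2]
tcp_rot: [-180.0, 0.0, 90.0]
ft_force: [0.7, 0.0, -0.7]
finger_gap: 51.8
grip_force: 32.0
```

Run:
```python
from h import *
s=snap('wrist','w8');cv2.imwrite('pics/w8b.png',cv2.resize(cv2.imread('pics/w8.png')[100:380,80:430],(750,600),interpolation=cv2.INTER_CUBIC))
st=r.sense();print(st['tool_pos'],st['ft_force'])
e=blob(s,(45,60,20),(85,255,255),(150,150,350,330));print(e)
print('held',atz(s,*e[0],st['tool_pos'][2]-22+14-2))
```

```text
[601.20604597 150.93307711 121.43530832] [-0.95786028 -0.55956118  0.60809849]
((252.4541778564453, 247.81040954589844), (91.83051300048828, 95.42130279541016), 90.88226318359375)
held [600.78067148 153.77059391 111.43530832]
```

View pics/w8b.png

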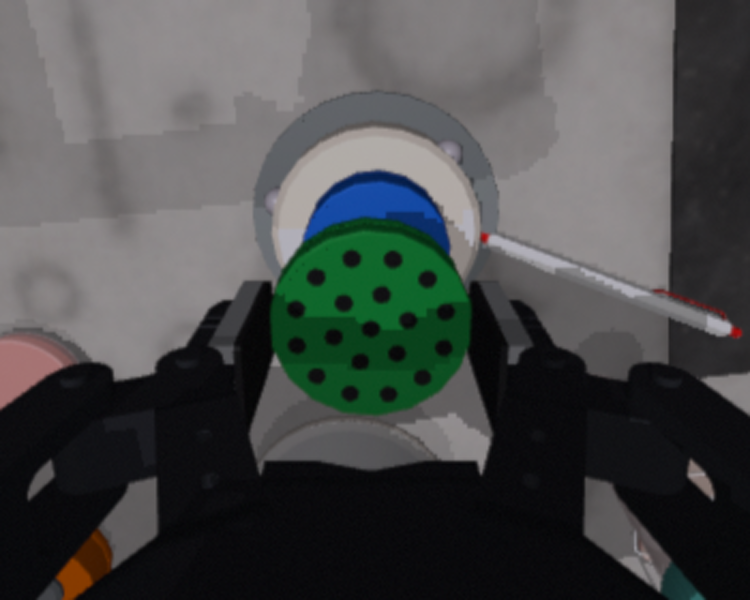

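The spacer is held level; but the rod still has its end at (485,238) – it did not come along. Compare its place numerically.

Run:
```python
from h import *
s=load('w8');f=lambda u,v:(80+u*350/750,100+v*280/600)
for n,p in(('near',(485,238)),('far',(736,332))): print(n,[atz(s,*f(*p),z).round(1)[:2] for z in(4,10,20)])
w5=load('w5');g=lambda u,v:(80+u*340/780,40+v*260/600);w6=load('w6');w4=load('w4')
print('far tri',tri([(s,*f(736,332)),(w5,*g(728,455)),(w6,378.5/1.5,468/1.5),(w4,740/1.5,384/1.5)]))
print('near tri',tri([(s,*f(485,238)),(w6,378.5/1.5,259/1.5),(w5,*g(493,366))]))
print('near6',atz(w6,378.5/1.5,259/1.5,8),'far6',atz(w6,378.5/1.5,468/1.5,4))
```

```text
near [array([652.1, 139.1]), array([650.8, 141.1]), array([648.6, 144.4])]
far [array([771.7,  93. ]), array([767.5,  96.2]), array([760.3, 101.4])]
far tri [770.51941766  94.05908405   5.85455001]
near tri [650.06910403 141.06975479   9.84898047]
near6 [649.77024541 140.79611525   8.        ] far6 [771.26357253  93.61023981   4.        ]
```

Emit:
servo_tool --fingers '[0.04,0.04,0.04,0.04,0.04,0.04]' --linear '[[-0.002,0.0015,0.02],[-0.002,0.0015,0.036],[-0.002,0.0015,0.041],[-0.002,0.0015,0.043],[-0.002,0.0015,0.043],[-0.002,0.0015,0.043]]' --rotation '[[0,0,0],[0,0,0],[0,0,0],[0,0,0],[0,0,0],[0,0,0]]'

```text
time: 13.65
tool_pos: [602.7, 149.2, 77.4]
tcp_rot: [179.9, -0.0, 90.0]
ft_force: [0.3, -0.1, -0.7]
finger_gap: 52.2
grip_force: 32.0
```

Emit:
servo_tool --fingers '[0.04,0.04,0.04]' --linear '[[0,0,0.0015],[0,0,0.0025],[0,0,0.0025]]' --rotation '[[0,0,0],[0,0,0],[0,0,0]]'

```text
time: 13.95
tool_pos: [602.9, 149.3, 76.4]
tcp_rot: [179.9, -0.0, 90.0]
ft_force: [-6.2, -0.6, 13.0]
finger_gap: 51.8
grip_force: 33.2
```

Emit:
servo_tool --fingers '[0.085,0.085,0.085,0.085,0.085,0.085,0.085,0.085,0.085]' --linear '[[0,0,-0.0015],[0,0,-0.0015],[0,0,-0.0015],[0,0,-0.0015],[0,0,-0.03],[0,0,-0.07],[0,0,-0.085],[0,0,-0.085],[0,0,-0.085]]' --rotation '[[0,0,0],[0,0,0],[0,0,0],[0,0,0],[0,0,0],[0,0,0],[0,0,0],[0,0,0],[0,0,0]]'

```text
time: 14.85
tool_pos: [601.9, 149.1, 158.4]
tcp_rot: [-180.0, 0.0, 90.0]
ft_force: [0.5, -0.2, -0.2]
finger_gap: 85.0
grip_force: 0.0
```

Run:
```python
from h import *
s=snap('wrist','w9');d=snap('side','side9')
e=blob(s,(45,60,20),(85,255,255),(150,100,350,330));print(e,atz(s,*e[0],63))
a=cv2.resize(cv2.imread('pics/w9.png')[100:300,150:380],(460,400),interpolation=cv2.INTER_CUBIC)
b=cv2.resize(cv2.imread('pics/side9.png')[140:200,205:255],(333,400),interpolation=cv2.INTER_CUBIC)
cv2.imwrite('pics/w9b.png',np.hstack([a,b]))
print(r.sense()['tool_pos'])
```

```text
((253.7855224609375, 205.92117309570312), (60.982364654541016, 61.606056213378906), 81.19058990478516) [603.55599312 148.75562797  63.        ]
[600.89964875 148.88177734 156.82769457]
```

View pics/w9b.png

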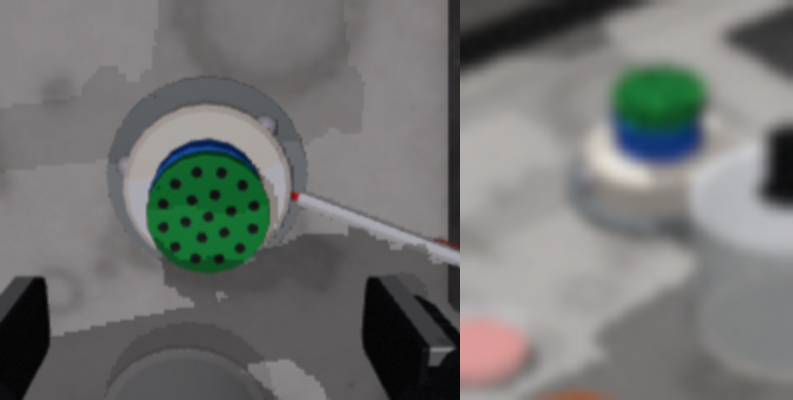

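Spacer sits squarely on the pack, concentric with it; rod end still at the foot (296,197). Retry the rod with a firmer grip and check step by step.

Emit:
servo_tool --fingers '[0.04,0.04,0.04,0.04,0.04,0.04,0.04,0.04,0.04,0.04]' --linear '[[-0.02,0.05,0],[-0.02,0.079,0],[-0.02,0.079,0.02],[-0.02,0.079,0.04],[-0.02,0.079,0.067],[-0.02,0.079,0.067],[-0.02,0.079,0.067],[-0.02,0.079,0.08],[-0.02,0.079,0.1],[-0.02,0.079,0.1]]' --rotation '[[0,0,-69],[0,0,-69],[0,0,-69],[0,0,-69],[0,0,-69],[0,0,-69],[0,0,-69],[0,0,-69],[0,0,-69],[0,0,-69]]'

```text
time: 15.95
tool_pos: [677.4, 128.7, 53.3]
tcp_rot: [-179.8, -0.4, 159.0]
ft_force: [-0.6, -1.0, -1.3]
finger_gap: 40.0
grip_force: 0.0
```

Emit:
servo_tool --fingers '[0.04,0.04,0.0,0.0,0.0,0.0,0.0,0.0,0.0,0.0]' --linear '[[0,0,0.03],[0,0,0.034],[0,0,0.034],[0,0,0.034],[0,0,0.034],[0,0,0.034],[0,0,0.034],[0,0,0.034],[0,0,0.034],[0,0,0.034]]' --rotation '[[0,0,0],[0,0,0],[0,0,0],[0,0,0],[0,0,0],[0,0,0],[0,0,0],[0,0,0],[0,0,0],[0,0,0]]' --force 60

```text
time: 16.95
tool_pos: [682.7, 128.8, 27.5]
tcp_rot: [179.9, 0.2, 159.0]
ft_force: [-1.2, -2.5, 7.5]
finger_gap: -0.1
grip_force: 3.5
```

Emit:
servo_tool --fingers '[0.0,0.0,0.0,0.0]' --linear '[[0,0,-0.003],[0,0,-0.006],[0,0,-0.006],[0,0,-0.006]]' --rotation '[[0,0,0],[0,0,0],[0,0,0],[0,0,0]]'

```text
time: 17.35
tool_pos: [681.1, 129.3, 31.1]
tcp_rot: [180.0, 0.0, 159.0]
ft_force: [1.0, 0.7, -0.4]
finger_gap: 0.3
grip_force: 0.0
```

```bash
cat >> h.py <<'E'
def red(s):
    h=cv2.cvtColor(s['frame'],cv2.COLOR_RGB2HSV);m=cv2.inRange(h,np.array((0,170,110)),np.array((6,255,255)))|cv2.inRange(h,np.array((172,170,110)),np.array((180,255,255)))
    n,_,st,c=cv2.connectedComponentsWithStats(m)
    return [(c[i].round(1),st[i,4]) for i in range(1,n)]
E
python3 - <<'E'
from h import *
s=snap('wrist','w10')
for n in('w6','w10'):
    x=load(n); print(n,[(c,a,atz(x,*c,8).round(1)) for c,a in red(x)])
E
```

```text
w6 [(array([252.5, 173.2]), np.int32(11), array([650.2, 140.8,   8. ])), (array([253., 312.]), np.int32(1), array([768.5,  95.3,   8. ]))]
w10 [(array([251. , 186.7]), np.int32(23), array([650.4, 141. ,   8. ]))]
```

The fingers rode over the rod's upper half. I'll pre-close to 16 mm and go lower.

Emit:
servo_tool --fingers '[0.016,0.016,0.016,0.016,0.016,0.016]' --linear '[[0,0,0],[0,0,0],[0,0,0.004],[0,0,0.008],[0,0,0.0105],[0,0,0.0105]]' --rotation '[[0,0,0],[0,0,0],[0,0,0],[0,0,0],[0,0,0],[0,0,0]]' --force 20

```text
time: 18.0
tool_pos: [680.8, 129.1, 19.9]
tcp_rot: [-180.0, -0.0, 159.0]
ft_force: [-0.9, 0.1, 0.1]
finger_gap: 16.1
grip_force: 0.0
```

Emit:
servo_tool --fingers '[0.0,0.0,0.0,0.0,0.0]' --linear '[[0,0,0],[0,0,0],[0,0,0],[0,0,0],[0,0,0]]' --rotation '[[0,0,0],[0,0,0],[0,0,0],[0,0,0],[0,0,0]]'

```text
time: 18.5
tool_pos: [680.7, 128.5, 20.2]
tcp_rot: [-179.9, -0.0, 159.0]
ft_force: [-2.2, -4.6, 0.5]
finger_gap: 7.7
grip_force: 20.9
```

Emit:
servo_tool --fingers '[0.0,0.0,0.0,0.0,0.0,0.0]' --linear '[[0,0,-0.004],[0,0,-0.009],[0,0,-0.014],[0,0,-0.02],[0,0,-0.02],[0,0,-0.02]]' --rotation '[[0,0,0],[0,0,0],[0,0,0],[0,0,0],[0,0,0],[0,0,0]]' --force 30

```text
time: 19.1
tool_pos: [682.4, 129.4, 42.5]
tcp_rot: [179.9, 0.2, 159.0]
ft_force: [-0.6, -0.5, 0.1]
finger_gap: -0.2
grip_force: 0.0
```

Run:
```python
from h import *
s=snap('wrist','w11')
print([(c,a,atz(s,*c,8).round(1)) for c,a in red(s)])
```

```text
[(array([250. , 180.4]), np.int32(23), array([650.4, 140.9,   8. ]))]
```

Again slipped and the rod hasn't moved a hair. Test whether it can be moved at all: push it sideways with closed fingers.

Emit:
servo_tool --fingers '[0.0,0.0,0.0,0.0,0.0,0.0,0.0,0.0]' --linear '[[0,-0.025,0],[0,-0.025,0],[0,-0.025,0.01],[0,-0.025,0.021],[0,-0.02,0.021],[0,-0.015,0.021],[0,-0.009,0.021],[0,-0.009,0.021]]' --rotation '[[0,0,0],[0,0,0],[0,0,0],[0,0,0],[0,0,0],[0,0,0],[0,0,0],[0,0,0]]'

```text
time: 19.95
tool_pos: [676.2, 115.4, 19.1]
tcp_rot: [-179.4, -0.1, 159.0]
ft_force: [-14.2, -26.2, 18.2]
finger_gap: 0.1
grip_force: 17.7
```

Emit:
servo_tool --fingers '[0.0,0.0,0.0]' --linear '[[0,0.003,0],[0,0.007,0],[0,0.007,0]]' --rotation '[[0,0,0],[0,0,0],[0,0,0]]'

```text
time: 20.25
tool_pos: [676.5, 116.0, 19.0]
tcp_rot: [-178.9, -0.3, 158.9]
ft_force: [-28.3, -48.3, 31.5]
finger_gap: -0.1
grip_force: 29.3
```

Emit:
servo_tool --fingers '[0.0,0.0,0.0]' --linear '[[0,0.003,0],[0,0.006,0],[0,0.006,0]]' --rotation '[[0,0,0],[0,0,0],[0,0,0]]'

```text
time: 20.55
tool_pos: [676.8, 116.6, 18.9]
tcp_rot: [-178.4, -0.5, 158.8]
ft_force: [-39.5, -68.5, 42.4]
finger_gap: -0.4
grip_force: 39.8
```

Run:
```python
from h import *
s=snap('wrist','w12')
print([(c,a,atz(s,*c,8).round(1)) for c,a in red(s)])
```

```text
[(array([276.4, 191.2]), np.int32(31), array([650.4, 140.8,   8. ]))]
```

The rod is fixed solid (80 N, no motion) – static clutter, so I leave it. Back off and fetch the dish.

Emit:
servo_tool --fingers '[0.0,0.0,0.0,0.0,0.0,0.0,0.0]' --linear '[[0,-0.02,0],[0,-0.02,-0.01],[0,-0.015,-0.05],[0,0,-0.1],[0,0,-0.15],[0,0,-0.15],[0,0,-0.15]]' --rotation '[[0,0,0],[0,0,0],[0,0,0],[0,0,0],[0,0,0],[0,0,0],[0,0,0]]'

```text
time: 21.3
tool_pos: [684.1, 134.3, 172.0]
tcp_rot: [179.9, 0.2, 159.1]
ft_force: [0.1, -0.6, -0.9]
finger_gap: -0.1
grip_force: 0.0
```

Run:
```python
from h import *
st=r.sense();print(st['ft_force'],st['tool_pos'])
s=load('w8')
go(438,60,130,90)
```

```text
[ 0.08848829 -0.63608075 -0.86923731] [684.10833878 134.34497704 171.99184874]
at [684.1 134.3 172. ] lin [ 0.2036 -0.1573  0.0408] rot [ 0.27  0.12 69.1 ]
```

Emit:
servo_tool --fingers '[0.04,0.085,0.085,0.085,0.085,0.085,0.085,0.085,0.085,0.085]' --linear '[[0.03,-0.025,0],[0.065,-0.05,0],[0.1,-0.08,0],[0.135,-0.105,0],[0.17,-0.135,0],[0.2036,-0.157,0.01],[0.2036,-0.157,0.04],[0.2036,-0.157,0.04],[0.2036,-0.157,0.04],[0.2036,-0.157,0.04]]' --rotation '[[0,0,8.5],[0,0,17],[0,0,25.5],[0,0,34],[0,0,42.5],[0,0,51],[0,0,59.5],[0,0,68],[0,0,69],[0,0,69]]'

```text
time: 22.3
tool_pos: [435.7, 59.4, 128.5]
tcp_rot: [-179.9, -0.0, 90.2]
ft_force: [-0.2, -0.1, 0.0]
finger_gap: 85.1
grip_force: 0.0
```

Run:
```python
from h import *
s=snap('wrist','w13');st=r.sense();print(st['tool_pos'],st['tcp_rot'])
try:
    h=cv2.cvtColor(s['frame'],cv2.COLOR_RGB2HSV)
    print(h[190:240:10,253])
    e=blob(s,(0,40,60),(9,160,255),(170,130,340,300));print(e,atz(s,*e[0],7))
except Exception as x:print(x)
```

```text
[436.10236725  59.35936487 128.97627923] [-1.79933209e+02 -4.44012792e-03  9.02681853e+01]
[[  0  70 164]
 [  0  72 164]
 [  0  72 164]
 [130   6 126]
 [170   8  96]]
((253.33189392089844, 191.3775177001953), (52.61336135864258, 54.843902587890625), 84.55672454833984) [436.71015468  65.51181356   7.        ]
```

Run:
```python
from h import *
o=[]
for n,b in(('w13',(170,130,340,300)),('w2',(250,255,315,320)),('w1',(220,170,280,230)),('side0',(190,180,225,205))):
    s=load(n);e=blob(s,(0,40,60),(9,170,255),b);o.append((s,*e[0]));print(n,e,atz(s,*e[0],10))
print(tri(o[:2]),tri([o[0],o[3]]),tri([o[1],o[3]]))
```

```text
w13 ((253.33189392089844, 191.3775177001953), (52.61336135864258, 54.843902587890625), 84.55672454833984) [436.70364542  66.27117766  10.        ]
w2 ((282.5237731933594, 293.44561767578125), (28.984310150146484, 40.73823547363281), 74.40718841552734) [438.21389239  63.69844429  10.        ]
w1 ((250.31295776367188, 202.13613891601562), (29.2490291595459, 31.829547882080078), 79.00973510742188) [436.51936093  66.07276757  10.        ]
side0 ((206.74322509765625, 192.47901916503906), (9.857233047485352, 15.879243850708008), 85.96929168701172) [432.42436089  54.07102145  10.        ]
[437.04565958  67.92394568  16.10204367] [436.92944551  64.1390487    1.91886574] [437.28445089  60.70308668   4.82179608]
```

Emit:
servo_tool --fingers '[0.085,0.085,0.085,0.085,0.045,0.045,0.045,0.045,0.045,0.045]' --linear '[[0.0065,0.001,0.045],[0.0065,0.001,0.09],[0.0065,0.001,0.106],[0.0065,0.001,0.106],[0.0065,0.001,0.106],[0.0065,0.001,0.106],[0.0065,0.001,0.106],[0.0065,0.001,0.106],[0.0065,0.001,0.106],[0.0065,0.001,0.106]]' --rotation '[[0,0,0],[0,0,0],[0,0,0],[0,0,0],[0,0,0],[0,0,0],[0,0,0],[0,0,0],[0,0,0],[0,0,0]]' --force 20

```text
time: 23.35
tool_pos: [439.1, 65.7, 25.6]
tcp_rot: [179.8, -0.0, 90.1]
ft_force: [-1.2, 0.4, 7.1]
finger_gap: 58.1
grip_force: 21.3
```

Emit:
servo_tool --fingers '[0.045,0.045,0.045,0.045,0.045,0.045,0.045,0.045,0.045,0.045]' --linear '[[0,0,-0.025],[0,0,-0.065],[0,0.02,-0.11],[0.02,0.055,-0.12],[0.04,0.09,-0.12],[0.06,0.125,-0.12],[0.08,0.155,-0.12],[0.085,0.166,-0.11],[0.085,0.166,-0.105],[0.085,0.166,-0.105]]' --rotation '[[0,0,0],[0,0,0],[0,0,0],[0,0,0],[0,0,0],[0,0,0],[0,0,0],[0,0,0],[0,0,0],[0,0,0]]'

```text
time: 24.35
tool_pos: [602.3, 150.5, 127.7]
tcp_rot: [-179.9, 0.0, 90.0]
ft_force: [-0.4, 0.2, -0.8]
finger_gap: 58.3
grip_force: 21.7
```

Run:
```python
from h import *
s=snap('wrist','w14');st=r.sense();print(st['tool_pos'],st['tcp_rot'],st['ft_force'],st['finger_gap'])
e=blob(s,(0,40,40),(9,170,255),(150,130,370,330));z=st['tool_pos'][2]-25.6
print(e,[atz(s,*e[0],z+h) for h in(8,12)])
```

```text
[602.24427957 150.28032941 128.2491982 ] [-1.79921432e+02  2.01513062e-02  9.00307389e+01] [-0.89932094  0.03560946  0.10732212] 58.08256169504092
((252.46026611328125, 242.16395568847656), (83.91521453857422, 89.67362976074219), 89.86489868164062) [array([602.75565878, 152.71592462, 110.6491982 ]), array([602.76271498, 154.59379566, 114.6491982 ])]
```

Emit:
servo_tool --fingers '[0.045,0.045,0.045,0.045,0.045,0.045]' --linear '[[-0.001,0.0005,0.02],[-0.001,0.0005,0.03],[-0.001,0.0005,0.0335],[-0.001,0.0005,0.035],[-0.001,0.0005,0.035],[-0.001,0.0005,0.035]]' --rotation '[[0,0,0],[0,0,0],[0,0,0],[0,0,0],[0,0,0],[0,0,0]]'

```text
time: 25.0
tool_pos: [604.1, 149.7, 94.4]
tcp_rot: [179.9, -0.0, 90.0]
ft_force: [0.3, -0.7, 0.6]
finger_gap: 58.4
grip_force: 21.7
```

Emit:
servo_tool --fingers '[0.045,0.045,0.045]' --linear '[[0,0,0.001],[0,0,0.002],[0,0,0.002]]' --rotation '[[0,0,0],[0,0,0],[0,0,0]]'

```text
time: 25.3
tool_pos: [604.0, 149.8, 91.8]
tcp_rot: [180.0, -0.0, 90.0]
ft_force: [0.7, 0.0, 0.7]
finger_gap: 58.6
grip_force: 21.8
```

Emit:
servo_tool --fingers '[0.045,0.045,0.045]' --linear '[[0,-0.0005,0.001],[0,-0.0005,0.0015],[0,-0.0005,0.0015]]' --rotation '[[0,0,0],[0,0,0],[0,0,0]]'

```text
time: 25.6
tool_pos: [604.0, 149.8, 91.6]
tcp_rot: [179.9, -0.0, 90.0]
ft_force: [-2.6, -0.5, 7.8]
finger_gap: 58.0
grip_force: 22.6
```

Contact. Release and rise, then look at it and the cover.

Emit:
servo_tool --fingers '[0.085,0.085,0.085,0.085,0.085,0.085,0.085,0.085,0.085]' --linear '[[0,0,-0.001],[0,0,-0.001],[0,0,-0.001],[0,0,-0.001],[0,0,-0.03],[0,0,-0.07],[0,0,-0.11],[0,0,-0.11],[0,0,-0.11]]' --rotation '[[0,0,0],[0,0,0],[0,0,0],[0,0,0],[0,0,0],[0,0,0],[0,0,0],[0,0,0],[0,0,0]]'

```text
time: 26.5
tool_pos: [604.1, 149.9, 201.6]
tcp_rot: [179.8, -0.0, 90.0]
ft_force: [-0.4, 0.1, 0.3]
finger_gap: 84.9
grip_force: 0.0
```

Run:
```python
from h import *
s=snap('wrist','w15');st=r.sense();print(st['tool_pos'])
e=blob(s,(0,40,40),(9,170,255),(150,100,370,330));print(e,[atz(s,*e[0],z).round(1) for z in(74,78)])
go(590,-3,200)
```

```text
[603.04438183 149.65176099 199.67160413]
((251.82398986816406, 195.424560546875), (51.44823455810547, 53.56061553955078), 92.4381103515625) [array([604.4, 150.4,  74. ]), array([604.4, 151.5,  78. ])]
at [603.  149.7 199.7] lin [-0.1526 -0.0131 -0.0003] rot [-0.01  0.    0.03]
```

```bash
cat >> h.py <<'E'
def circfit(s,x0,y0,z,R,span=6,ang=None,bright=False):
    g=cv2.GaussianBlur(cv2.cvtColor(s['frame'],cv2.COLOR_RGB2GRAY),(3,3),0).astype(np.float32)
    t=np.radians(np.arange(0,360,3) if ang is None else np.arange(*ang,3));best=(-1,)
    def samp(x,y,R):
        P=np.array([proj(s,[x+R*np.cos(a),y+R*np.sin(a),z]) for a in t],np.float32)
        return cv2.remap(g,P[:,0][None],P[:,1][None],cv2.INTER_LINEAR)[0]
    for dx in np.arange(-span,span+.1,1):
        for dy in np.arange(-span,span+.1,1):
            d=samp(x0+dx,y0+dy,R+1.5)-samp(x0+dx,y0+dy,R-1.5)
            v=np.mean(np.clip(d,-30,30))*(-1 if bright else 1)
            if v>best[0]: best=(v,x0+dx,y0+dy)
    return best
E
python3 - <<'E'
from h import *
for n in('w2','w4','w5','w9','w15'):
    s=load(n);print(n,'foot',circfit(s,603,150,6,54,ang=(20,165)),'plinth top',circfit(s,603,150,30,39,ang=(20,165),bright=True))
for n in('w6','w10'):
    s=load(n);print(n,'foot',circfit(s,603,150,6,54,ang=(60,290)),'plinth',circfit(s,603,150,30,39,ang=(-30,330),bright=True))
E
```

```text
w2 foot (np.float32(20.845404), np.float64(601.0), np.float64(151.0)) plinth top (np.float32(29.410635), np.float64(601.0), np.float64(153.0))
w4 foot (np.float32(23.768833), np.float64(602.0), np.float64(151.0)) plinth top (np.float32(29.516582), np.float64(603.0), np.float64(154.0))
w5 foot (np.float32(17.88387), np.float64(603.0), np.float64(150.0)) plinth top (np.float32(29.018574), np.float64(601.0), np.float64(153.0))
w9 foot (np.float32(18.287786), np.float64(603.0), np.float64(150.0)) plinth top (np.float32(29.165277), np.float64(601.0), np.float64(153.0))
w15 foot (np.float32(16.290577), np.float64(603.0), np.float64(150.0)) plinth top (np.float32(28.956154), np.float64(602.0), np.float64(153.0))
w6 foot (np.float32(11.98752), np.float64(603.0), np.float64(150.0)) plinth (np.float32(29.062126), np.float64(602.0), np.float64(150.0))
w10 foot (np.float32(10.166104), np.float64(603.0), np.float64(149.0)) plinth (np.float32(14.659017), np.float64(606.0), np.float64(152.0))
```

Emit:
servo_tool --fingers '[0.085,0.085,0.085,0.085,0.085,0.085]' --linear '[[-0.04,-0.004,-0.02],[-0.085,-0.007,-0.04],[-0.13,-0.012,-0.04],[-0.153,-0.013,-0.04],[-0.153,-0.013,-0.04],[-0.153,-0.013,-0.04]]' --rotation '[[0,0,0],[0,0,0],[0,0,0],[0,0,0],[0,0,0],[0,0,0]]'

```text
time: 27.15
tool_pos: [589.4, -3.4, 238.1]
tcp_rot: [-179.8, -0.0, 89.9]
ft_force: [0.5, 1.3, 0.5]
finger_gap: 84.8
grip_force: 0.0
```

Run:
```python
from h import *
s=snap('wrist','w16');print(r.sense()['tool_pos'])
g=cv2.cvtColor(s['frame'],cv2.COLOR_RGB2GRAY)
m=(g<45).astype(np.uint8);m[300:]=0
n,_,st,c=cv2.connectedComponentsWithStats(m)
for i in range(1,n):
    if st[i,4]>60: print(st[i],c[i],atz(s,*c[i],112))
for t in (35,45,60):
    mm=(g<t).astype(np.uint8);mm[:130]=0;mm[290:]=0;mm[:,:200]=0;mm[:,310:]=0
    print(t,mm.sum(),np.argwhere(mm).mean(0))
```

```text
[589.59604536  -2.67603429 238.41278648]
[  372     0   140   119 15350] [440.45654723  55.77863192] [749.62979437 120.66640302 112.        ]
[244  55  35  17 128] [259.09375    66.2578125] [595.29055279 112.71765732 112.        ]
[   0   95   85  128 8379] [ 36.05824084 155.11385607] [386.09144791  36.75513124 112.        ]
[445 157  14  19 193] [450.19170984 166.51813472] [776.65309976  25.90011093 112.        ]
[237 177  32  36 884] [252.39253394 193.71719457] [589.42354292  -0.72966491 112.        ]
[471 182  17  19 118] [478.34745763 191.48305085] [808.74036249   1.53744093 112.        ]
[144 184  20  29 123] [157.04065041 195.92682927] [496.09276105  -2.97606378 112.        ]
[  29  238  162   62 3443] [124.61109498 281.33517281] [451.9619786  -98.11079516 112.        ]
[ 331  239  145   61 3329] [380.74196455 280.93241214] [726.81281013 -97.26714814 112.        ]
35 847 [193.68949233 252.55608028]
45 884 [193.71719457 252.39253394]
60 945 [195.75978836 253.65185185]
```

Base ≈ (603,150), knob ≈ (589.5,−5). Centre the knob by gripping first along x, then along y.

Emit:
servo_tool --fingers '[0.06,0.06,0.06,0.06,0.06,0.0,0.0,0.0,0.0,0.0]' --linear '[[-0.0025,0,0.04],[-0.0025,0,0.08],[-0.0025,0,0.11],[-0.0025,0,0.126],[-0.0025,0,0.126],[-0.0025,0,0.126],[-0.0025,0,0.126],[-0.0025,0,0.126],[-0.0025,0,0.126],[-0.0025,0,0.126]]' --rotation '[[0,0,0],[0,0,0],[0,0,0],[0,0,0],[0,0,0],[0,0,0],[0,0,0],[0,0,0],[0,0,0],[0,0,0]]' --force 20

```text
time: 28.2
tool_pos: [591.4, -5.9, 116.1]
tcp_rot: [179.8, 0.0, 90.0]
ft_force: [-2.9, 0.1, 6.7]
finger_gap: 26.1
grip_force: 21.3
```

Emit:
servo_tool --fingers '[0.06,0.06,0.06,0.06,0.06,0.06,0.06,0.06,0.06,0.06]' --linear '[[0,0,0],[0,0,0],[0,0,0],[0,0,0],[0,0,0],[0,0,0],[0,0,0],[0,0,0],[0,0,0],[0,0,0]]' --rotation '[[0,0,0],[0,0,0],[0,0,0],[0,0,-15],[0,0,-30],[0,0,-45],[0,0,-55],[0,0,-62],[0,0,-70],[0,0,-75]]'

```text
time: 29.2
tool_pos: [590.1, -5.9, 113.8]
tcp_rot: [-180.0, -0.0, 150.5]
ft_force: [-0.1, 0.3, -0.1]
finger_gap: 59.8
grip_force: 0.0
```

Emit:
servo_tool --fingers '[0.06,0.06,0.06,0.06,0.0,0.0,0.0,0.0,0.0,0.0]' --linear '[[0,0,0],[0,0,0],[0,0,0],[0,0,0],[0,0,0],[0,0,0],[0,0,0],[0,0,0],[0,0,0],[0,0,0]]' --rotation '[[0,0,-8],[0,0,-15],[0,0,-29],[0,0,-29],[0,0,-29],[0,0,-29],[0,0,-29],[0,0,-29],[0,0,-29],[0,0,-29]]' --force 40

```text
time: 30.2
tool_pos: [590.3, -5.9, 114.1]
tcp_rot: [-180.0, 0.0, 179.2]
ft_force: [-1.8, -1.1, 1.0]
finger_gap: 25.2
grip_force: 39.5
```

Emit:
servo_tool --fingers '[0.0,0.0,0.0,0.0,0.0,0.0,0.0,0.0,0.0,0.0]' --linear '[[0,0,-0.025],[0,0,-0.06],[0,0,-0.1],[0,0,-0.12],[-0.004,0.035,-0.12],[-0.008,0.075,-0.12],[-0.012,0.115,-0.12],[-0.013,0.148,-0.12],[-0.013,0.156,-0.12],[-0.013,0.156,-0.12]]' --rotation '[[0,0,0],[0,0,0],[0,0,0],[0,0,0],[0,0,0],[0,0,0],[0,0,0],[0,0,0],[0,0,0],[0,0,0]]'

```text
time: 31.2
tool_pos: [605.0, 151.4, 233.4]
tcp_rot: [-180.0, -0.1, 179.3]
ft_force: [0.6, 0.8, -0.8]
finger_gap: 24.8
grip_force: 39.8
```

Emit:
servo_tool --fingers '[0.0,0.0]' --linear '[[0,0,0],[0,0,0]]' --rotation '[[0,0,0],[0,0,0]]'

```text
time: 31.4
tool_pos: [605.5, 148.6, 233.9]
tcp_rot: [-180.0, -0.0, 179.1]
ft_force: [-0.1, -0.9, -1.9]
finger_gap: 24.9
grip_force: 39.8
```

Run:
```python
from h import *
s=snap('wrist','w17');st=r.sense();print(st['tool_pos'],st['tcp_rot'],st['ft_force'],st['finger_gap'])
d=snap('side','side17');c=snap('scene','scene17')
# project expected foot circle & cover edge in side, and check foot in wrist view
print(circfit(s,603,150,6,54,ang=(100,260)))
e=[cv2.imread(f'pics/{n}.png') for n in('wrist','side','scene') if 0]
```

```text
[605.53832004 148.62731357 233.9827378 ] [-1.79981241e+02 -1.06306268e-02  1.79096493e+02] [-0.34359124 -0.02209999 -0.80836614] 24.906472579568657
(np.float32(11.05693), np.float64(602.0), np.float64(149.0))
```

Emit:
servo_tool --fingers '[0.0,0.0,0.0,0.0,0.0,0.0]' --linear '[[0.001,0,0.02],[0.001,0,0.045],[0.001,0,0.065],[0.001,0,0.078],[0.001,0,0.078],[0.001,0,0.078]]' --rotation '[[0,0,0],[0,0,0],[0,0,0],[0,0,0],[0,0,0],[0,0,0]]'

```text
time: 32.15
tool_pos: [604.8, 149.8, 156.7]
tcp_rot: [180.0, 0.0, 179.2]
ft_force: [0.5, 0.9, -1.1]
finger_gap: 25.0
grip_force: 39.8
```

Run:
```python
from h import *
st=r.sense();print(st['tool_pos'],st['ft_force'])
s=snap('wrist','w18');sd=snap('side','side18');sc=snap('scene','scene18')
st=r.sense();print(st['tool_pos'],st['tcp_rot'],st['ft_force'])
# one composite for the last viewing
a=cv2.resize(s['frame'][60:300,120:390],(400,356),interpolation=cv2.INTER_CUBIC)
b=cv2.resize(sd['frame'][100:200,190:280],(390,433),interpolation=cv2.INTER_CUBIC)
c=cv2.resize(sc['frame'][150:300,90:240],(390,390),interpolation=cv2.INTER_CUBIC)
# white plinth edges vs cover edges in side image row profile: expected pixel columns
x,y=603,150
for z,R in((30,42),(6,54)):
    print(z,[proj(sd,[x+R*np.cos(t),y+R*np.sin(t),z]).round(1) for t in np.radians([-60,30,120,210])])
```

```text
[604.7711872  149.77698846 156.67615024] [ 0.4626947   0.92603948 -1.10659198]
[605.50901778 150.14324976 157.86752431] [1.79970742e+02 1.55817569e-01 1.79185703e+02] [ 0.64828408 -0.00684254 -1.21819382]
30 [array([244.1, 162.9]), array([239.4, 155.1]), array([224.4, 157.9]), array([228.7, 165.8])]
6 [array([247.1, 169.1]), array([241. , 158.9]), array([222. , 162.5]), array([227.4, 172.9])]
```

Emit:
servo_tool --fingers '[0.0,0.0,0.0,0.0,0.0,0.0,0.0]' --linear '[[0.0025,0,0.004],[0.0025,0,0.008],[0.0025,0,0.012],[0.0025,0,0.015],[0.0025,0,0.017],[0.0025,0,0.018],[0.0025,0,0.018]]' --rotation '[[0,0,0],[0,0,0],[0,0,0],[0,0,0],[0,0,0],[0,0,0],[0,0,0]]'

```text
time: 33.0
tool_pos: [601.9, 150.1, 137.8]
tcp_rot: [-180.0, -0.0, 179.2]
ft_force: [0.5, -0.2, -1.4]
finger_gap: 24.8
grip_force: 39.8
```

Emit:
servo_tool --fingers '[0.0,0.0,0.0]' --linear '[[0,0,0.002],[0,0,0.003],[0,0,0.003]]' --rotation '[[0,0,0],[0,0,0],[0,0,0]]'

```text
time: 33.3
tool_pos: [602.2, 150.1, 135.4]
tcp_rot: [180.0, 0.0, 179.2]
ft_force: [0.3, -0.6, -0.0]
finger_gap: 24.9
grip_force: 39.9
```

Emit:
servo_tool --fingers '[0.0,0.0,0.0,0.0]' --linear '[[0,0,0.002],[0,0,0.004],[0,0,0.005],[0,0,0.005]]' --rotation '[[0,0,0],[0,0,0],[0,0,0],[0,0,0]]'

```text
time: 33.7
tool_pos: [602.6, 150.1, 130.8]
tcp_rot: [180.0, 0.1, 179.2]
ft_force: [0.3, -0.2, 1.8]
finger_gap: 24.8
grip_force: 40.2
```

Emit:
servo_tool --fingers '[0.0,0.0,0.0,0.0]' --linear '[[0,0,0.002],[0,0,0.004],[0,0,0.004],[0,0,0.004]]' --rotation '[[0,0,0],[0,0,0],[0,0,0],[0,0,0]]'

```text
time: 34.1
tool_pos: [601.3, 149.9, 124.7]
tcp_rot: [-180.0, -0.1, 179.2]
ft_force: [1.8, -0.1, -6.1]
finger_gap: 25.0
grip_force: 39.5
```

Emit:
servo_tool --fingers '[0.0,0.0,0.0,0.0]' --linear '[[0,0,0.002],[0,0,0.004],[0,0,0.004],[0,0,0.004]]' --rotation '[[0,0,0],[0,0,0],[0,0,0],[0,0,0]]'

```text
time: 34.5
tool_pos: [601.6, 150.0, 121.4]
tcp_rot: [-180.0, -0.1, 179.2]
ft_force: [1.8, -1.0, -5.7]
finger_gap: 25.0
grip_force: 39.5
```

Emit:
servo_tool --fingers '[0.0,0.0,0.0,0.0]' --linear '[[0,0,0.001],[0,0,0.002],[0,0,0.003],[0,0,0.003]]' --rotation '[[0,0,0],[0,0,0],[0,0,0],[0,0,0]]'

```text
time: 34.9
tool_pos: [602.4, 150.3, 120.7]
tcp_rot: [180.0, 0.1, 179.2]
ft_force: [-4.6, -0.6, 8.0]
finger_gap: 24.7
grip_force: 40.9
```

Emit:
servo_tool --fingers '[0.06,0.06,0.06,0.06,0.06,0.06,0.0,0.0,0.0,0.0]' --linear '[[0,0,-0.002],[0,0,-0.002],[0,0,-0.002],[0,0,-0.02],[0,0,-0.04],[0,0,-0.04],[0,0,-0.04],[0,0,-0.04],[0,0,-0.04],[0,0,-0.04]]' --rotation '[[0,0,0],[0,0,0],[0,0,0],[0,0,0],[0,0,0],[0,0,0],[0,0,0],[0,0,0],[0,0,0],[0,0,0]]'

```text
time: 35.9
tool_pos: [601.4, 150.0, 158.0]
tcp_rot: [-180.0, -0.1, 179.2]
ft_force: [0.3, 0.1, 0.7]
finger_gap: 1.9
grip_force: 0.0
```

Emit:
servo_tool --fingers '[0.0,0.0,0.0,0.0,0.0]' --linear '[[0,0,0.006],[0,0,0.01],[0,0,0.013],[0,0,0.014],[0,0,0.014]]' --rotation '[[0,0,0],[0,0,0],[0,0,0],[0,0,0],[0,0,0]]'

```text
time: 36.4
tool_pos: [601.8, 150.0, 144.7]
tcp_rot: [-180.0, -0.0, 179.2]
ft_force: [0.2, -1.0, 0.3]
finger_gap: -0.3
grip_force: 0.0
```

Emit:
servo_tool --fingers '[0.0,0.0,0.0,0.0,0.0]' --linear '[[0,0,0.002],[0,0,0.004],[0,0,0.006],[0,0,0.006],[0,0,0.006]]' --rotation '[[0,0,0],[0,0,0],[0,0,0],[0,0,0],[0,0,0]]'

```text
time: 36.9
tool_pos: [603.7, 150.8, 143.3]
tcp_rot: [179.9, 0.3, 179.2]
ft_force: [-5.9, 0.8, 19.4]
finger_gap: -0.2
grip_force: 9.8
```

Emit:
servo_tool --fingers '[0.0,0.0,0.0,0.0,0.0,0.0,0.0,0.0,0.0]' --linear '[[0,0,-0.03],[0,0,-0.07],[0.03,0,-0.09],[0.075,0,-0.09],[0.12,0,-0.09],[0.15,0,-0.09],[0.15,0,-0.09],[0.15,0,-0.09],[0.15,0,-0.09]]' --rotation '[[0,0,0],[0,0,0],[0,0,0],[0,0,0],[0,0,0],[0,0,0],[0,0,0],[0,0,0],[0,0,0]]'

```text
time: 37.8
tool_pos: [452.8, 152.2, 229.5]
tcp_rot: [180.0, 0.1, 179.2]
ft_force: [0.0, -0.5, -1.2]
finger_gap: -0.3
grip_force: 0.0
```

Run:
```python
from h import *
w=snap('wrist','w20');sd=snap('side','side20');sc=snap('scene','scene20')
# overlay expected home pose outlines
ims=[]
for s,box in((w,None),(sd,(200,110,270,190)),(sc,None)):
    P=np.array([proj(s,[603+R*np.cos(t),150+R*np.sin(t),z]) for z,R in((6,54),(124,14)) for t in np.linspace(0,6.3,30)])
    lo=P.min(0)-12;hi=P.max(0)+12;lo=np.clip(lo,0,None)
    u0,v0=lo.astype(int);u1,v1=min(int(hi[0]),512),min(int(hi[1]),384);print(u0,v0,u1,v1)
    c=cv2.cvtColor(s['frame'],cv2.COLOR_RGB2BGR)[v0:v1,u0:u1]
    k=min(265/c.shape[1],590/c.shape[0]);c=cv2.resize(c,None,fx=k,fy=k,interpolation=cv2.INTER_CUBIC)
    q=np.zeros((590,266,3),np.uint8);q[:c.shape[0],:c.shape[1]]=c;ims.append(q);print(k)
    print('exp knob top',(proj(s,[603,150,124])-[u0,v0])*k,'top edge L/R',)
cv2.imwrite('pics/final.png',np.hstack(ims))
```

```text
203 230 300 360
2.731958762886598
exp knob top [133.61841418 294.36736105] top edge L/R
208 124 260 185
5.096153846153846
exp knob top [128.06671338  73.03120525] top edge L/R
111 214 181 293
3.7857142857142856
exp knob top [93.99486984 66.76338151] top edge L/R
```

View pics/final.png

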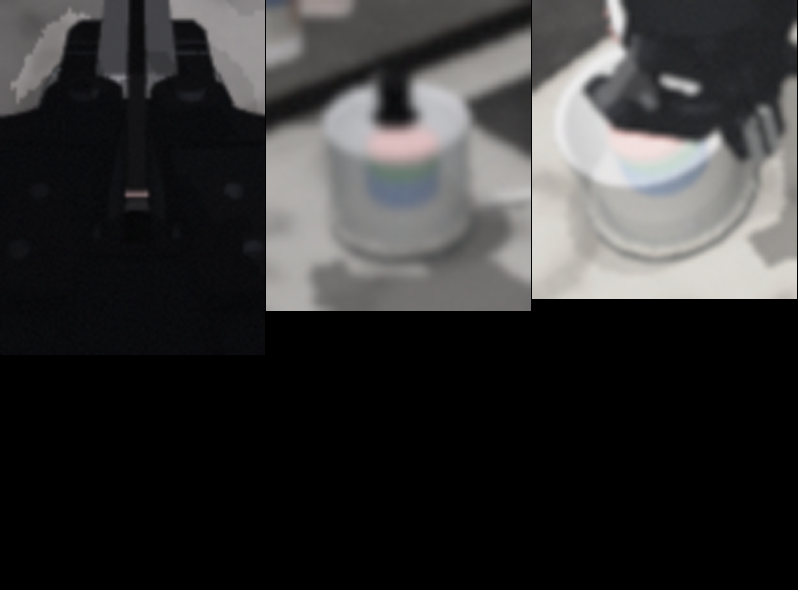

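The last picture shows the cover home and level. Its knob is at (129,73) in the side crop, where the home pose predicts (128,73), and the stack is upright inside. Handing in.

```bash
python3 -c "
from bench import r
print(r.hand_in())"
```

```text
the job is handed in; nothing more can be done
None
```

The pot is packed and handed in at about 38 s: cold pack, spacer and dish are stacked in order, and the cover is clicked down and level, with its height and the last pictures matching the home position. I left the warm pack and beaker alone. A rod whose end lies on the foot would not move, even at about 80 N sideways, so I left it; I could not see that side of the cover at the end.

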